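Unload the slide cassette from the slide scanner

TASK

Unload the slide scanner: press its white key so that the scan head runs back off the cassette, and once the head is parked press its blue key so that the cassette comes up out of the well. Then pinch the two orange side catches of the cassette together, lift it straight out, and finish while still holding it by the squeezed catches, level and still, with its underside at least 5 cm above the scanner's deck. Leave the things lying round the scanner where they are.

Things in the scene. Friction and masses are not known exactly. Their poses are not given: they have to be found in the camera images.
- scanner: Light grey bench slide scanner, fixed, 285 (x) x 190 (y) mm. Origin on the bench under the centre of its cassette well; x points from the key console (front, nearest the robot) to the back, y left, z up. Dark grey metal deck at z 71.5 mm with the well in it, 104 (x) x 80 (y) mm; console (x -150 to -75 mm) at z 50 mm. Head rails 83 mm left and right of the centre reach z 84 mm.
- park_key_top (a point): Centre of the top of the white square key (26 x 26 mm), left on the console, at x -115, y +50, z 60 mm of the scanner. Pressed straight down, it frees the scan head, which then runs back by its own spring in about 1 s. Moves with the key.
- park_key (a joint): White key, 0 = up, 0.0055 m = fully down; sprung, about 1 N to start and 5 N at the bottom; the head is let go at about 0.003.
- lift_key_top (a point): Centre of the top of the blue square key (26 x 26 mm), right on the console, at x -115, y -50, z 60 mm of the scanner. Pressed straight down it lets the cassette carrier spring up in under 1 s. An interlock blocks the key until the head is parked. Moves with the key.
- lift_key (a joint): Blue key, 0 = up, 0.0055 m = fully down; sprung, about 1 N to start and 5 N at the bottom; lets the carrier go at about 0.003, but stops near 0 while the head is not parked.
- head_top (a point): Centre of the top of the scan head, a white bridge 60 (x) x 188 (y) mm standing across the deck, 53 mm above the deck. Over the cassette at the start.
- head (a joint): Travel of the scan head towards the back of the scanner: 0 = over the cassette, 0.1 m = parked (its front face is then 70 mm behind the centre of the well).
- carrier (a joint): Lift of the spring carrier on which the cassette stands: 0 = down, 0.036 m = up. It stays up by its spring (about 8 N) and cannot go higher.
- cassette: Dark blue slide cassette with five glass slides, 86 (x) x 46 (y) mm, loose, about 0.2 kg, axes as the scanner's. Origin at the centre of its underside; two ears rise to z 58 mm, an orange catch outside each. Underside 55.5 mm below the deck at the start, 19.5 mm below with the carrier up. Held in the carrier (1.5 mm play) by the catches' hooks; with both squeezed it lifts straight up freely.
- catch_l_pad (a point): Centre of the ribbed outer face of the left (+y) orange catch, at y +28, z 46 mm of the cassette; the face is 26 (x) x 24 (z) mm. With the carrier up it is 27 mm above the deck. The catches stand 56 mm apart over these faces and 44 mm when squeezed. Moves with the catch.
- catch_l (a joint): Left catch, 0 = sprung out, hook engaged; 0.006 m = fully in (about 2 N to start, 8 N fully in). The hook is clear from about 0.004.
- catch_r_pad (a point): The same on the right (-y) orange catch, at y -28, z 46 mm of the cassette.
- catch_r (a joint): Right catch, as the left one.
- vial_red: Clear sample vial with a red cap, 29 mm across, 54 mm high, origin under its centre. Bystander, left of the scanner.
- vial_white: Clear sample vial with a white cap, 29 mm across, 54 mm high, origin under its centre. Bystander, left of the scanner.
- loupe: Folding loupe, 29 x 66 x 14 mm, origin under its centre. Bystander, left of the scanner.
- masking_tape: Roll of masking tape, 100 mm across, 25 mm high, origin under its centre. Bystander, right of the scanner and in front of it.
- film_can: Black film can, 34 mm across, 50 mm high, origin under its centre. Bystander, right of the scanner.
- eraser: Blue and white eraser, 20 x 45 x 12 mm, origin under its centre. Bystander in front of the scanner.
Things that resemble listed ones, but are neither listed nor needed, are in the scene too. What is shaped like the cassette but yellow is not meant.

How it is judged:
On the way, in this order (a step that is already met when the one before it is completed fails the run):
1. the white key has been pressed and the scan head has run back to its parked place (value of joint head above 0.09 m), for 0.1 s.
2. then the blue key has been pressed and the carrier has brought the cassette up (value of joint carrier above 0.033 m), for 0.1 s.
3. the two catches are squeezed in while the cassette still stands in its carrier (value of joint each of catch_l, catch_r above 0.004 m and z of cassette in the frame of scanner below 0.06 m), for 0.05 s.
At the end, for the whole second after the job is handed in: The robot holds the cassette in its fingers by the two catches, both squeezed in by more than 4 mm, its underside at least 48 mm above the scanner's deck, tilted less than 0.2 rad, at rest (under 0.03 m/s) and touching no part of the scanner; the head is still parked and the carrier up (z of cassette in the frame of scanner above 0.1195 m and angle between cassette's own z axis and vertical below 0.2 rad and value of joint each of catch_l, catch_r above 0.004 m and contact force between the fingers and cassette above 4 N and contact force between cassette and scanner below 0.1 N and linear speed of cassette below 0.03 m/s and value of joint head above 0.09 m and value of joint carrier above 0.033 m); the arm keeps its last pose, push and grip.
It fails at once if a thing round the scanner was moved by more than 2 cm (distance of any of vial_red, vial_white, loupe, masking_tape, film_can, eraser from where it was at the start of the episode above 0.02 m).
It also fails if it takes over 43 s, if anything falls off the work surface, if the arm or the gripper's body presses on something with over 40 N, if the wrist force passes 120 N, or if a joint passes its speed limit or range.

ROBOT

A 6-joint arm with a two-finger parallel gripper is mounted at the origin on a cart in front of the work surface, level with it; the furniture and walls round the work are solid. World frame = base frame: x ahead of the robot, y to its left, z up, the work surface at z = 0. Lengths are in m, angles in rad, forces in N, time in s.
With the tool pointing down it reaches from about 0.35 to 1 m from the base axis. Payload 7.1 kg.
Tool frame: the origin (TCP) lies where the fingers leave the gripper's body, on its centre line; the fingertips stand 73 mm ahead of it and the grasp point (between the pads) lies 54 mm ahead of it; z points along the fingers, y is the line along which they close (so a half turn about z gives the same grasp; the last joint's range is limited). The gripper opens to 85 mm and grips with 20 to 120 N. Pads are 22 mm wide; open, the fingers measure 114 mm over their backs; the gripper's body (76 mm by 85 mm) begins 54 mm behind the grasp point. The pads swing forward as they close: fully open they stand 13 mm farther back than shut.
Start: joints at [1.295, 0.423, 1.63, -0, 1.089, -0.019], TCP at [0.159, 0.604, 0.304] pointing down, gripper open.
Joint ranges: [-3, 3], [-0.9, 2.11], [0.09, 2.58], [-1.31, 4.45], [0.11, 2.69], [-2.54, 2.54]. Speed limits (rad/s): [2.39, 2.39, 3.01, 3.14, 3.14, 3.14].

INTERFACE

Orientations are given as a unit quaternion [w, x, y, z].
In Python, from plant import manip gives the robot as it stands.
- The arm moves only by the tool servo_tool, never from a script. Its argument "targets" is a list of rows, each an object with "offset": the shift along the tool's x, y, z in m, a list of three; "rotation": the turn, a rotation vector about the tool's x, y, z in rad, a list of three. A call has 1 to 12 rows; each row shifts and turns the commanded pose from where the row before left it, along the tool's axes as they then stand; what a row does not reach is not made up. A row lasts 1/8 s, in which the tool goes at most 62.5 mm and 10.7 degrees, less where a joint would pass 70% of its speed; a pose out of reach is approached as far as the arm can. A call is refused whole if a number of a shift passes 0.0625 or a number of a turn 0.188, either way. A call with a gripper value outside its range is refused whole. "grip" is the finger opening in m, from 0 to 0.0854, set as the call begins (left out, the last holds). The fingers move at their own pace and stop on an object; the grip force is fixed at half the most. Time passes only in rows, so rows that do not move let the fingers close. It gives the time, the measured TCP pose, the force, the opening and the grip force at its end, in the units of the state.
- manip.state(): the state, without advancing time (a new reading comes with each control period).
- manip.read_camera(name): name is "side" or "top" or "wrist"; returns a dict with "img" (384x512x3 uint8, blue, green, red), "range_z" (384x512 float32, m along the optical axis (not along the pixel's ray), 0 where there is no reading), "fx", "fy", "cx", "cy" (pixels), "view" (4x4, takes a point from world to camera coordinates). Camera axes: x right, y down, z forward; pixel columns grow to the right and rows downward; lengths in m; the calibration is good to about 2 mm. A picture is of the moment at which its call begins.
- manip.hand_in(): hands the job in; it is judged then, once.
The state is a dict: "clock": time; "q": joint angles; "dq": joint speeds; "joint_efforts": joint torques, N m; "eef_pos": TCP position; "tool_rot": TCP orientation; "force": force on the tool from outside, world axes, zero at the start; "moment": the same for the moment, N m; "grip_width": finger opening in m; "grasp_force": force on a finger pad.
Only numpy, scipy, OpenCV 4.12 (cv2) and the standard library are available. Lean on these libraries where they do the work, as an engineer would, in place of code of your own. Each camera call takes 0.05 s, during which the arm holds its last target. There are 200 camera calls.

## Working session

There is one attempt and no reset: what is moved stays moved. The work goes in short steps, Python scripts to look and compute and a tool call to move; the robot and the scene stay as the last step left them, time stands still between calls to the robot, and variables do not carry over. Pictures are saved under pics/ and viewed, at most 10 in all, crops included, and the job is handed in when it is done.

Besides the shell and the picture viewer there is one more tool, called after "Emit:" by a JSON object that holds its "op" and its "data", one argument or row to a line. servo_tool: Moves the arm, as the interface text tells. Its arguments: {"type":"object","properties":{"targets":{"type":"array"},"grip":{"type":"number"}},"required":["targets"]}

```bash
mkdir -p pics; cat > h.py <<'E'
import numpy as np, cv2
from plant import manip
from scipy.spatial.transform import Rotation as R
def shot(n):
    d=manip.read_camera(n); np.savez(''+n+'.npz',**d); return d
def world(d,u,v,z=None):
    # world point at pixel: from depth, or on plane height z
    V=np.linalg.inv(d['view']); 
    ray=np.array([(u-d['cx'])/d['fx'],(v-d['cy'])/d['fy'],1.])
    if z is None: s=d['range_z'][int(v),int(u)]
    else: s=(z-V[2,3])/(V[:3,:3]@ray)[2]
    return V[:3,:3]@ray*s+V[:3,3]
E
python3 - <<'E'
from h import *
print(manip.state())
a=shot('top');b=shot('side')
cv2.imwrite('pics/top.png',cv2.resize(a['img'],(800,600)));cv2.imwrite('pics/side.png',cv2.resize(b['img'],(800,600)))
for d in(a,b):print(d['view'],d['fx'],d['cx'],d['cy'])
E
```

```text
{'clock': 0.0, 'q': array([ 1.29499032e+00,  4.23845724e-01,  1.63070814e+00,  1.50720314e-07,
        1.08855531e+00, -1.89659677e-02]), 'dq': array([-4.76013000e-06,  6.14438261e-05, -1.55677575e-03,  1.14116404e-04,
        2.85438259e-04,  9.48287022e-04]), 'joint_efforts': array([-1.88922662e-03, -5.57384741e+01, -2.81735605e+01, -9.21217952e-05,
        7.48567691e-03,  4.61348250e-06]), 'eef_pos': array([0.15860227, 0.60409275, 0.30313541]), 'tool_rot': array([-1.11418076e-04,  1.28067330e-01,  9.91765186e-01, -7.50024897e-04]), 'force': array([ 0.1240242 ,  0.60158232, -0.27951347]), 'moment': array([-0.0129497 , -0.01984266, -0.00584892]), 'grasp_force': 0.0, 'grip_width': 0.0854882067577158}
[[ 0.02143867 -0.99948005 -0.02408351 -0.08547251]
 [-0.99368949 -0.01864933 -0.11060475  0.47915675]
 [ 0.1100981   0.02630275 -0.99357263  0.90191299]
 [ 0.          0.          0.          1.        ]] 384.5403441495428 259.5674193097774 189.20723307584763
[[-0.98290348 -0.18394715  0.00801233  0.46001772]
 [-0.09148225  0.45013568 -0.88826171  0.18025491]
 [ 0.15978657 -0.87380851 -0.45926783  0.73362676]
 [ 0.          0.          0.          1.        ]] 398.6779772328064 254.75551524298174 191.88599875282003
```

View pics/top.png

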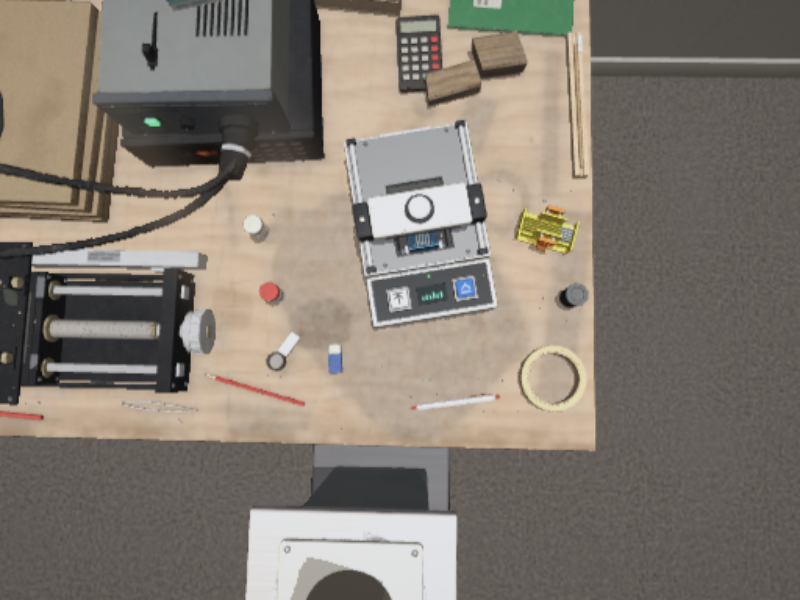

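View pics/side.png

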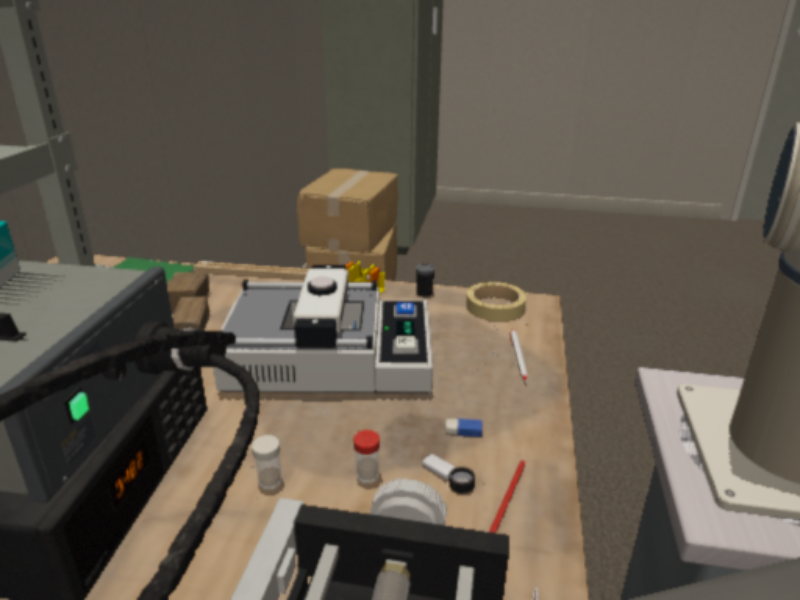

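The top view shows the white key at (399,298), the blue key at (465,288) and the head across the deck. The side view shows the white key at (405,343) and the blue key at (405,308).

```bash
cat >> h.py <<'E'
def tri(d1,p1,d2,p2):
    P=[np.array([[d['fx'],0,d['cx']],[0,d['fy'],d['cy']],[0,0,1]])@d['view'][:3] for d in(d1,d2)]
    X=cv2.triangulatePoints(P[0],P[1],np.array(p1,float).reshape(2,1),np.array(p2,float).reshape(2,1)).ravel()
    return X[:3]/X[3]
def load(n): return dict(np.load(''+n+'.npz'))
E
python3 - <<'E'
from h import *
np.set_printoptions(precision=4,suppress=True)
a=load('top');b=load('side');k=1.5625
for n,p,q in(('white',(399,298),(405,343)),('blue',(465,288),(405,308))):
    p=np.array(p)/k;q=np.array(q)/k
    print(n,world(a,*p),world(b,*q),tri(a,p,b,q),world(a,*p,z=.06))
W=world(a,399/k,298/k,z=.06);B=world(a,465/k,288/k,z=.06)
y=(W-B)[:2];y/=np.linalg.norm(y);x=np.array([y[1],-y[0]]);print('yaw',np.arctan2(x[1],x[0]))
print('well',(W+B)[:2]/2+.115*x)
# deck corners in top: rail posts at front/back
for p in((372,267),(487,251),(351,145),(461,126)):print(world(a,p[0]/k,p[1]/k,z=.084))
for p in((437,180),(410,300),(405,180),(268,293),(255,225),(280,355),(335,358)):print(world(a,p[0]/k,p[1]/k))
E
```

```text
white [ 0.4733 -0.067   0.0599] [ 0.4698 -0.0573  0.0607] [ 0.4726 -0.067   0.0548] [ 0.4732 -0.067   0.06  ]
blue [ 0.4898 -0.1646  0.0621] [ 0.4867 -0.1525  0.062 ] [ 0.4897 -0.1652  0.0552] [ 0.49   -0.1647  0.06  ]
yaw 0.17008487264147468
well [ 0.595  -0.0964]
[ 0.5153 -0.0276  0.084 ]
[ 0.5418 -0.1943  0.084 ]
[0.6986 0.0088 0.084 ]
[ 0.73   -0.1545  0.084 ]
[ 0.6518 -0.1204  0.0679]
[ 0.4713 -0.0833  0.0531]
[ 0.6492 -0.0725  0.0743]
[0.4779 0.1311 0.0522]
[0.5813 0.155  0.0555]
[0.3856 0.1172 0.016 ]
[0.3828 0.0322 0.0109]
```

Emit:
{"op": "servo_tool", "data": {
  "targets": [
    {"offset":[-0.039,-0.047,0],"rotation":[0,0,0]},
    {"offset":[-0.039,-0.047,0],"rotation":[0,0,0]},
    {"offset":[-0.039,-0.047,0],"rotation":[0,0,0]},
    {"offset":[-0.039,-0.047,0],"rotation":[0,0,0]},
    {"offset":[-0.039,-0.047,0],"rotation":[0,0,0]},
    {"offset":[-0.039,-0.047,0],"rotation":[0,0,0]},
    {"offset":[-0.039,-0.047,0],"rotation":[0,0,0]},
    {"offset":[-0.039,-0.047,0],"rotation":[0,0,0]},
    {"offset":[-0.039,-0.047,0],"rotation":[0,0,0]},
    {"offset":[-0.039,-0.047,0],"rotation":[0,0,-0.143]},
    {"offset":[-0.039,-0.047,0],"rotation":[0,0,-0.143]},
    {"offset":[-0.039,-0.047,0],"rotation":[0,0,-0.143]}
  ],
  "grip": 0
}}

```text
clock: 1.6
eef_pos: [0.4892, -0.0464, 0.3039]
tool_rot: [-0.0, -0.085, 0.996, 0.0]
force: [1.4, 0.2, -0.0]
grip_width: 0.0001
grasp_force: 0.0
```

```bash
python3 - <<'E'
from h import *
np.set_printoptions(precision=4,suppress=True)
s=manip.state();print(s['clock'],s['eef_pos'],R.from_quat(np.roll(s['tool_rot'],-1)).as_matrix(),s['grip_width'],s['q'])
a=shot('wrist');print(a['view'],a['fx'])
cv2.imwrite('pics/w1.png',cv2.resize(a['img'],(800,600)))
E
```

```text
1.6 [ 0.4892 -0.0464  0.3039] [[-0.9855 -0.1695 -0.0003]
 [-0.1695  0.9855  0.0002]
 [ 0.0003  0.0002 -1.    ]] 0.00013666730548786014 [-0.1188  0.2269  1.9191  0.0002  0.996  -1.8601]
[[-0.1699  0.9855  0.0013  0.1296]
 [ 0.949   0.1633  0.2698 -0.4911]
 [ 0.2657  0.0471 -0.9629  0.25  ]
 [ 0.      0.      0.      1.    ]] 304.7037576226685
```

View pics/w1.png

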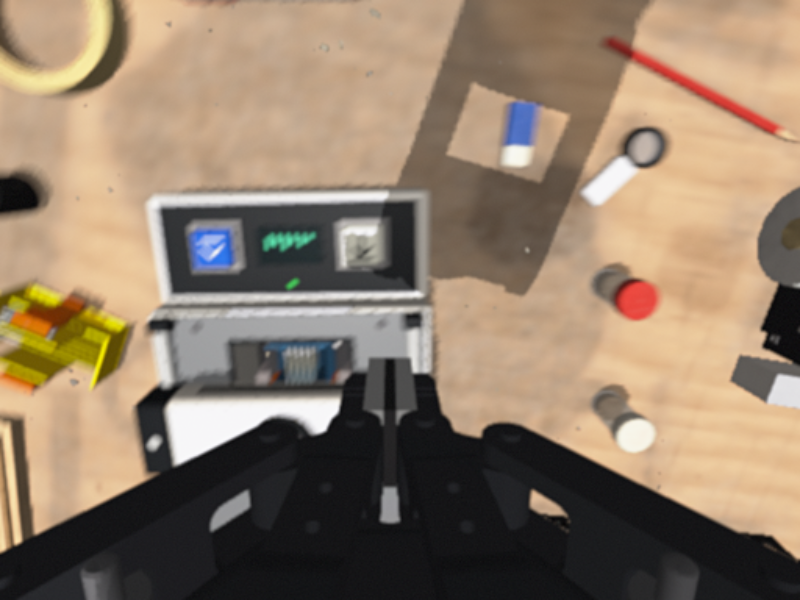

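The wrist view shows the blue key at (213,246) and the white key at (361,243). The console's edges run almost level with the image rows, and the cassette's slides are at (302,360).

```bash
python3 - <<'E'
from h import *
np.set_printoptions(precision=4,suppress=True)
a=shot('wrist');k=1.5625
print(manip.state()['eef_pos'],a['view'][:3,3])
g=cv2.resize(a['img'][100:270,70:300],None,fx=3.4,fy=3.4,interpolation=cv2.INTER_CUBIC);cv2.imwrite('pics/w2.png',g)
t=load('top')
W,B=[world(a,u/k,v/k,z=.06) for u,v in((361,243),(213,246))]
print(W,B,world(a,361/k,243/k),world(a,213/k,246/k),tri(a,(361/k,243/k),t,(399/k,298/k)),tri(a,(213/k,246/k),t,(465/k,288/k)))
E
```

```text
[ 0.4923 -0.0482  0.3042] [ 0.1392 -0.4953  0.2464]
[ 0.4796 -0.074   0.06  ] [ 0.499  -0.1704  0.06  ] [ 0.4798 -0.0741  0.0591] [ 0.4993 -0.1708  0.0587] [ 0.4626 -0.0708  0.1604] [ 0.4888 -0.1618  0.0885]
```

View pics/w2.png

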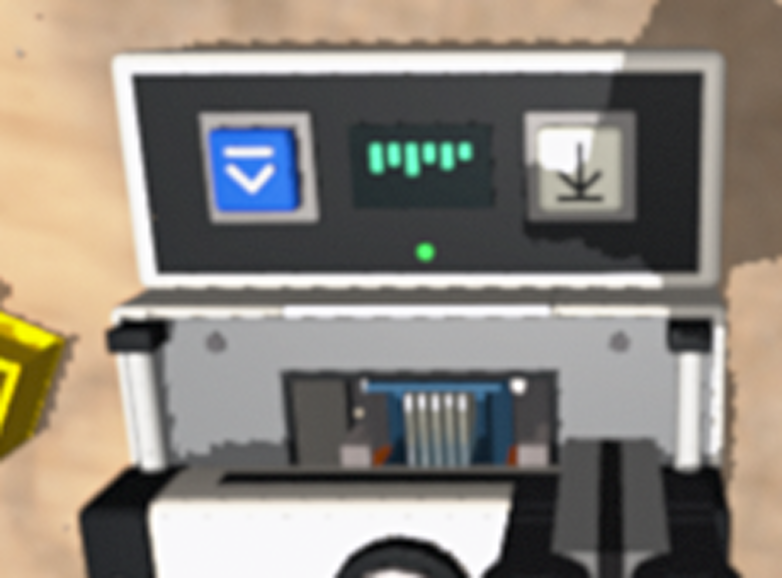

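Sharp crop: the blue key is at crop (254,168) and the white key at (579,167). The console is aligned with the image, so the tool's yaw matches the scanner.

```bash
cat > loc.py <<'E'
from h import *
np.set_printoptions(precision=4,suppress=True)
a=load('wrist');t=load('top');k=1.5625
f=lambda u,v:(u/3.4+70-.35,v/3.4+100-.35)
w,b=f(579,167),f(254,168)
W,B=[world(a,*p,z=.06) for p in(w,b)]
print('W,B',W,B,'depth',world(a,*w),world(a,*b),'tri',tri(a,w,t,(399/k,298/k)),tri(a,b,t,(465/k,288/k)))
y=(W-B)[:2];print(np.linalg.norm(y));y/=np.linalg.norm(y);x=np.array([y[1],-y[0]]);print('yaw',np.arctan2(x[1],x[0]))
print('well',(W+B)[:2]/2+.115*x)
s=manip.state();M=R.from_quat(np.roll(s['tool_rot'],-1)).as_matrix()
print(M)
print('to white (tool axes, tip at z .075)',M.T@(np.array([W[0],W[1],.148])-s['eef_pos']),'W->B',M.T@(B-W))
E
python3 loc.py
```

```text
W,B [ 0.4711 -0.0661  0.06  ] [ 0.4888 -0.1629  0.06  ] depth [ 0.471  -0.0661  0.0605] [ 0.489  -0.1631  0.0594] tri [ 0.4767 -0.066   0.0245] [ 0.4908 -0.1654  0.0521]
0.09840178670279917
yaw 0.18137860912150489
well [ 0.5931 -0.0938]
[[-0.9862 -0.1655  0.0031]
 [-0.1655  0.9862 -0.0012]
 [-0.0028 -0.0017 -1.    ]]
to white (tool axes, tip at z .075) [ 0.0243 -0.0139  0.1561] W->B [-0.0015 -0.0984  0.0002]
```

Emit:
{"op": "servo_tool", "data": {
  "targets": [
    {"offset":[0.008,-0.0047,0.05]},
    {"offset":[0.008,-0.0047,0.05]},
    {"offset":[0.008,-0.0046,0.045]},
    {"offset":[0,0,0.01]},
    {"offset":[0,0,0]},
    {"offset":[0,0,0]}
  ]
}}

```text
invalid input at $.targets[0]: expected keys offset, rotation
```

Emit:
{"op": "servo_tool", "data": {
  "targets": [
    {"offset":[0,0,0.006]},
    {"offset":[0,0,0.005]},
    {"offset":[0,0,0.002]},
    {"offset":[0,0,0.002]},
    {"offset":[0,0,0]}
  ]
}}

```text
invalid input at $.targets[0]: expected keys offset, rotation
```

Emit:
{"op": "servo_tool", "data": {
  "targets": [
    {"offset":[0.008,-0.0047,0.05],"rotation":[0,0,0]},
    {"offset":[0.008,-0.0047,0.05],"rotation":[0,0,0]},
    {"offset":[0.008,-0.0046,0.045],"rotation":[0,0,0]},
    {"offset":[0,0,0.01],"rotation":[0,0,0]},
    {"offset":[0,0,0],"rotation":[0,0,0]},
    {"offset":[0,0,0],"rotation":[0,0,0]}
  ]
}}

```text
clock: 2.45
eef_pos: [0.4689, -0.062, 0.1504]
tool_rot: [0.001, -0.083, 0.997, -0.0]
force: [-0.7, 0.0, -0.5]
grip_width: -0.0002
grasp_force: 0.0
```

Emit:
{"op": "servo_tool", "data": {
  "targets": [
    {"offset":[0,0,0.006],"rotation":[0,0,0]},
    {"offset":[0,0,0.005],"rotation":[0,0,0]},
    {"offset":[0,0,0.002],"rotation":[0,0,0]},
    {"offset":[0,0,0.002],"rotation":[0,0,0]},
    {"offset":[0,0,0],"rotation":[0,0,0]}
  ]
}}

```text
clock: 3.08
eef_pos: [0.4675, -0.0621, 0.1338]
tool_rot: [-0.0, -0.083, 0.997, 0.0]
force: [0.3, -0.8, 0.3]
grip_width: 0.0
grasp_force: 0.0
```

Emit:
{"op": "servo_tool", "data": {
  "targets": [
    {"offset":[-0.004,-0.005,0],"rotation":[0,0,0]},
    {"offset":[0,0,0.002],"rotation":[0,0,0]},
    {"offset":[0,0,0.002],"rotation":[0,0,0]},
    {"offset":[0,0,0],"rotation":[0,0,0]}
  ]
}}

```text
clock: 3.58
eef_pos: [0.4722, -0.0663, 0.1298]
tool_rot: [-0.0, -0.083, 0.997, 0.0]
force: [0.8, -1.1, 2.8]
grip_width: -0.0001
grasp_force: 1.4
```

Emit:
{"op": "servo_tool", "data": {
  "targets": [
    {"offset":[0,0,0.001],"rotation":[0,0,0]},
    {"offset":[0,0,0],"rotation":[0,0,0]}
  ]
}}

```text
clock: 3.82
eef_pos: [0.4722, -0.0663, 0.1289]
tool_rot: [-0.0, -0.083, 0.997, 0.0]
force: [0.0, -0.8, 4.2]
grip_width: -0.0003
grasp_force: 1.7
```

Now raise while the head runs back, then shift over to the blue key.

Emit:
{"op": "servo_tool", "data": {
  "targets": [
    {"offset":[0,0,0.001],"rotation":[0,0,0]},
    {"offset":[0,0,0],"rotation":[0,0,0]},
    {"offset":[0,0,-0.02],"rotation":[0,0,0]},
    {"offset":[-0.001,-0.033,0],"rotation":[0,0,0]},
    {"offset":[0,-0.033,0],"rotation":[0,0,0]},
    {"offset":[0,-0.0325,0],"rotation":[0,0,0]},
    {"offset":[0,0,0],"rotation":[0,0,0]},
    {"offset":[0,0,0],"rotation":[0,0,0]},
    {"offset":[0,0,0],"rotation":[0,0,0]}
  ]
}}

```text
clock: 4.95
eef_pos: [0.4892, -0.1623, 0.1477]
tool_rot: [-0.0, -0.084, 0.996, 0.0]
force: [-0.2, -0.3, 0.2]
grip_width: -0.0
grasp_force: 0.0
```

```bash
python3 - <<'E'
from h import *
a=shot('top');print(manip.state()['eef_pos'])
d0=load('side');b=shot('side');
cv2.imwrite('pics/s2.png',cv2.resize(b['img'][150:270,130:290],(800,600),interpolation=cv2.INTER_CUBIC))
E
```

```text
[ 0.48937571 -0.16237632  0.14777878]
```

View pics/s2.png

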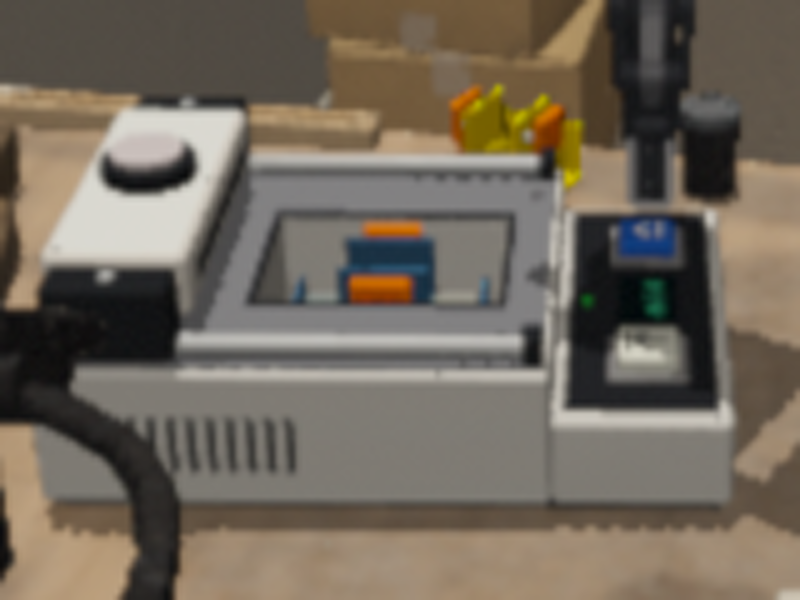

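The head is parked at the back (crop (150,190)), and the cassette with its orange catches stands in the open well at (390,260). Next I press the blue key.

Emit:
{"op": "servo_tool", "data": {
  "targets": [
    {"offset":[0,-0.001,0.012],"rotation":[0,0,0]},
    {"offset":[0,0,0.003],"rotation":[0,0,0]},
    {"offset":[0,0,0.002],"rotation":[0,0,0]},
    {"offset":[0,0,0.002],"rotation":[0,0,0]},
    {"offset":[0,0,0.001],"rotation":[0,0,0]},
    {"offset":[0,0,0],"rotation":[0,0,0]},
    {"offset":[0,0,0],"rotation":[0,0,0]}
  ]
}}

```text
clock: 5.92
eef_pos: [0.4896, -0.1642, 0.1279]
tool_rot: [-0.0, -0.083, 0.997, 0.0]
force: [-2.3, 1.8, 4.1]
grip_width: 0.0002
grasp_force: 2.1
```

Emit:
{"op": "servo_tool", "data": {
  "targets": [
    {"offset":[0,0,-0.06],"rotation":[0,0,0]},
    {"offset":[-0.02,0.01,-0.05],"rotation":[0,0,0]},
    {"offset":[-0.04,0.022,-0.03],"rotation":[0,0,0]},
    {"offset":[-0.04,0.021,-0.02],"rotation":[0,0,0]},
    {"offset":[0,0,0],"rotation":[0,0,0]},
    {"offset":[0,0,0],"rotation":[0,0,0]},
    {"offset":[0,0,0],"rotation":[0,0,0]},
    {"offset":[0,0,0],"rotation":[0,0,0]}
  ],
  "grip": 0.085
}}

```text
clock: 6.92
eef_pos: [0.5789, -0.0961, 0.2873]
tool_rot: [-0.001, -0.083, 0.997, 0.0]
force: [0.3, 0.2, -0.6]
grip_width: 0.085
grasp_force: 0.0
```

```bash
python3 - <<'E'
from h import *
np.set_printoptions(precision=4,suppress=True)
a=shot('wrist');s=manip.state();print(s['eef_pos'],s['tool_rot'],s['grip_width'])
cv2.imwrite('pics/w3.png',cv2.resize(a['img'],(800,600),interpolation=cv2.INTER_CUBIC))
shot('top');shot('side')
E
```

```text
[ 0.5791 -0.096   0.2874] [-0.0005 -0.0828  0.9966  0.0001] 0.08477175119746591
```

View pics/w3.png

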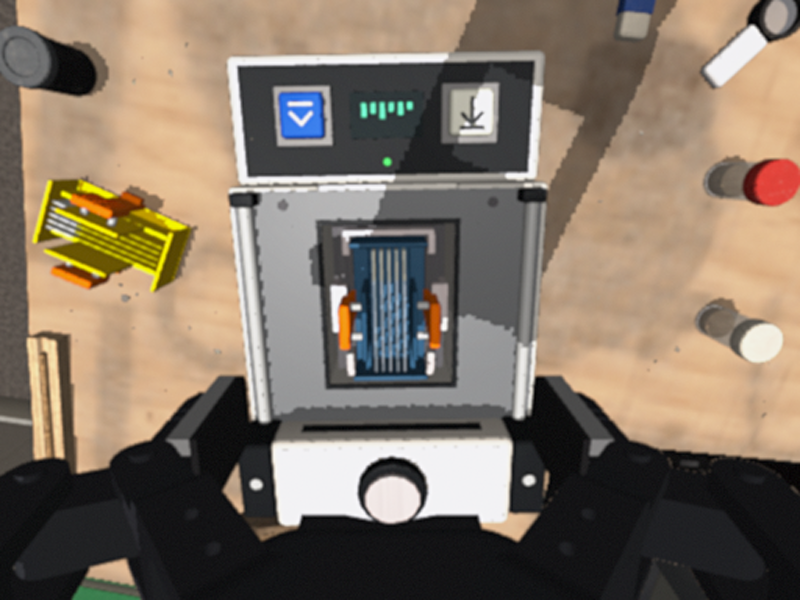

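The cassette appears raised, with catches at (346,320) and (434,320). I'll check the heights with a crop and depth.

```bash
python3 - <<'E'
from h import *
np.set_printoptions(precision=4,suppress=True)
a=load('wrist')
h=cv2.cvtColor(a['img'],cv2.COLOR_BGR2HSV)
m=cv2.inRange(h,(5,150,120),(18,255,255)); m[:,:195]=0;m[:,300:]=0;m[:170]=0;m[240:]=0
n,l,st,c=cv2.connectedComponentsWithStats(m)
for i in range(1,n):
    if st[i,4]>15:
        ys,xs=np.where(l==i);P=np.array([world(a,u,v) for u,v in zip(xs,ys)])
        print(st[i],P.min(0),np.median(P,0),P.max(0))
        s=R.from_quat([0,0,0,1]);yw=.175;Q=(P[:,:2]-[.594,-.0945])@np.array([[np.cos(yw),-np.sin(yw)],[np.sin(yw),np.cos(yw)]])
        print(' scanner frame approx',Q.min(0),Q.max(0))
cv2.imwrite('pics/w4.png',cv2.resize(a['img'][130:255,190:310],None,fx=4.7,fy=4.7,interpolation=cv2.INTER_CUBIC))
E
```

```text
[217 195   8  29 199] [ 0.586  -0.123   0.0501] [ 0.5984 -0.1188  0.1088] [ 0.6349 -0.1147  0.1104]
 scanner frame approx [-0.0124 -0.0345] [ 0.0358 -0.0217]
[275 194   7  29 194] [ 0.577  -0.0746  0.0505] [ 0.5894 -0.0702  0.1089] [ 0.6235 -0.0559  0.1105]
 scanner frame approx [-0.0128  0.0222] [0.0352 0.033 ]
```

View pics/w4.png

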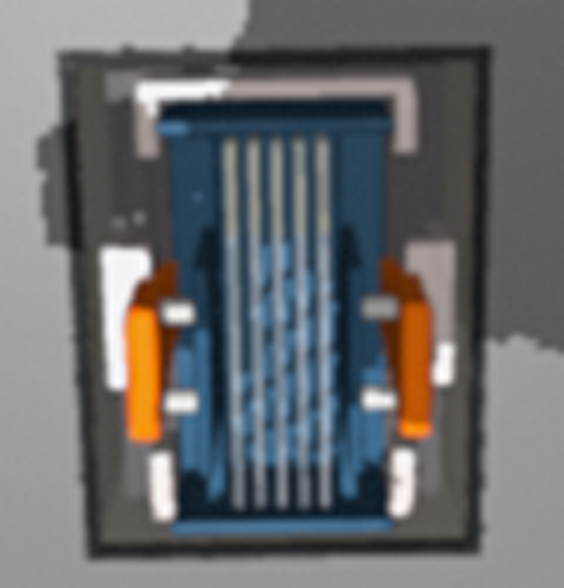

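Catch tops are at z≈0.109, so the carrier is up. Their centres are at crop (144,372) and (416,368).

```bash
python3 - <<'E'
from h import *
np.set_printoptions(precision=4,suppress=True)
a=load('wrist')
f=lambda u,v:(u/4.7+190-.4,v/4.7+130-.4)
P=[world(a,*f(*p),z=.109) for p in((144,372),(416,368))];print(P,[world(a,*f(*p)) for p in((144,372),(416,368))])
d=P[1]-P[0];print(np.linalg.norm(d),'yaw',np.arctan2(-d[0],d[1]));c=(P[0]+P[1])/2
ends=[world(a,*f(*p),z=z) for p,z in(((270,60),.0715),((285,550),.0715))];print(ends,sum(ends)/2)
s=manip.state();M=R.from_quat(np.roll(s['tool_rot'],-1)).as_matrix();print('tool yaw',np.arctan2(-M[0,1],M[1,1]),c)
print('delta',M.T@(np.array([*c[:2],.1485])-s['eef_pos']))
# second view: orange in top and side
for n in('top','side'):
    t=load(n);h=cv2.cvtColor(t['img'],cv2.COLOR_BGR2HSV);m=cv2.inRange(h,(5,150,100),(18,255,255))
    k,l,st,cc=cv2.connectedComponentsWithStats(m)
    for i in range(1,k):
        if st[i,4]>5: 
            X=world(t,*cc[i]); 
            if .54<X[0]<.65 and -.17<X[1]<-.03: print(n,st[i],cc[i],X,world(t,*cc[i],z=.109))
E
```

```text
[array([ 0.5981, -0.1188,  0.109 ]), array([ 0.5892, -0.07  ,  0.109 ])] [array([ 0.5976, -0.1187,  0.1105]), array([ 0.5889, -0.0702,  0.11  ])]
0.04955344887454832 yaw 0.18098979137219554
[array([ 0.5428, -0.1049,  0.0715]), array([ 0.6467, -0.0843,  0.0715])] [ 0.5947 -0.0946  0.0715]
tool yaw 0.1660524027628017 [ 0.5937 -0.0944  0.109 ]
delta [-0.0144 -0.001   0.1392]
side [202 180  11   3  21] [207.2857 181.3333] [ 0.5967 -0.1142  0.1098] [ 0.5972 -0.1157  0.109 ]
side [199 191  13  16 172] [204.9186 197.7965] [ 0.588  -0.0653  0.0953] [ 0.5798 -0.0408  0.109 ]
```

Emit:
{"op": "servo_tool", "data": {
  "targets": [
    {"offset":[-0.007,-0.001,0.03],"rotation":[0,0,-0.012]},
    {"offset":[-0.0075,0,0.04],"rotation":[0,0,0]},
    {"offset":[0,0,0.03],"rotation":[0,0,0]},
    {"offset":[0,0,0],"rotation":[0,0,0]},
    {"offset":[0,0,0],"rotation":[0,0,0]},
    {"offset":[0,0,0.02],"rotation":[0,0,0]},
    {"offset":[0,0,0.017],"rotation":[0,0,0]},
    {"offset":[0,0,0],"rotation":[0,0,0]},
    {"offset":[0,0,0],"rotation":[0,0,0]}
  ]
}}

```text
clock: 8.2
eef_pos: [0.5942, -0.0939, 0.1508]
tool_rot: [-0.0, -0.089, 0.996, 0.0]
force: [0.7, 0.5, -0.3]
grip_width: 0.085
grasp_force: 0.0
```

```bash
python3 - <<'E'
from h import *
s=manip.state();print(s['eef_pos'],s['force'],s['tool_rot'])
a=shot('wrist');b=shot('side')
x=cv2.resize(a['img'],(512,384));y=cv2.resize(b['img'][150:246,160:256],(288,384) ,interpolation=cv2.INTER_CUBIC)
cv2.imwrite('pics/c1.png',np.hstack([x,y]))
E
```

```text
[ 0.5941785  -0.0939154   0.15080669] [ 0.67730455  0.52128636 -0.33302947] [-1.22627158e-04 -8.92688382e-02  9.96007560e-01  2.29745552e-05]
```

View pics/c1.png

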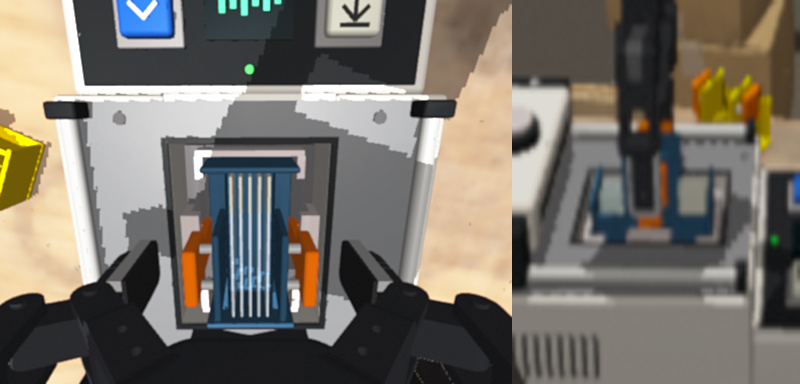

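The catches (195 and 303, midpoint 249) are centred between the fingers (150 and 350), so I close now.

Emit:
{"op": "servo_tool", "data": {
  "targets": [
    {"offset":[0,0,0],"rotation":[0,0,0]},
    {"offset":[0,0,0],"rotation":[0,0,0]},
    {"offset":[0,0,0],"rotation":[0,0,0]},
    {"offset":[0,0,0],"rotation":[0,0,0]},
    {"offset":[0,0,0],"rotation":[0,0,0]},
    {"offset":[0,0,0],"rotation":[0,0,0]}
  ],
  "grip": 0.03
}}

```text
clock: 9.05
eef_pos: [0.5943, -0.0939, 0.1511]
tool_rot: [0.0, -0.089, 0.996, 0.0]
force: [-0.3, 2.0, 5.6]
grip_width: 0.0383
grasp_force: 63.0
```

```bash
python3 - <<'E'
from h import *
s=manip.state();print(s['grip_width'],s['grasp_force'],s['force'])
a=shot('wrist');b=shot('side')
x=cv2.resize(a['img'][170:384,120:392],(480,384));y=cv2.resize(b['img'][165:229,175:239],(320,384) ,interpolation=cv2.INTER_CUBIC)
cv2.imwrite('pics/c2.png',np.hstack([x,y]))
E
```

```text
0.03832033842730231 63.01360487937927 [-0.30772083  1.9862447   5.62645104]
```

View pics/c2.png

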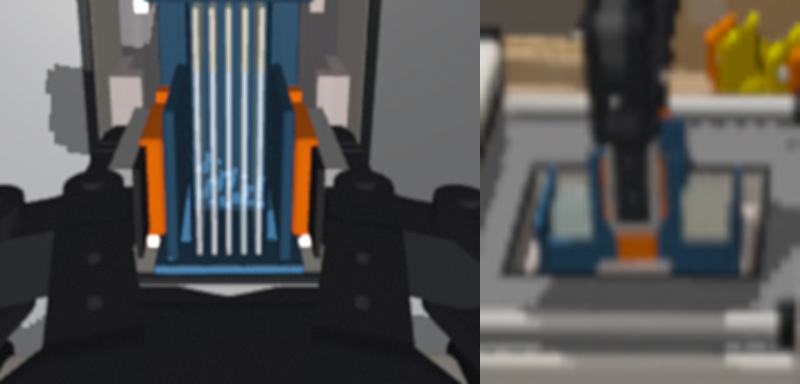

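Both pads sit on the catches, which are pressed in against the ears (crop (150,165) and (303,165)). Next I lift straight up.

Emit:
{"op": "servo_tool", "data": {
  "targets": [
    {"offset":[0,0,-0.004],"rotation":[0,0,0]},
    {"offset":[0,0,-0.006],"rotation":[0,0,0]},
    {"offset":[0,0,-0.01],"rotation":[0,0,0]},
    {"offset":[0,0,-0.015],"rotation":[0,0,0]},
    {"offset":[0,0,-0.015],"rotation":[0,0,0]},
    {"offset":[0,0,-0.015],"rotation":[0,0,0]},
    {"offset":[0,0,-0.015],"rotation":[0,0,0]},
    {"offset":[0,0,-0.01],"rotation":[0,0,0]},
    {"offset":[0,0,-0.005],"rotation":[0,0,0]},
    {"offset":[0,0,0],"rotation":[0,0,0]},
    {"offset":[0,0,0],"rotation":[0,0,0]},
    {"offset":[0,0,0],"rotation":[0,0,0]}
  ]
}}

```text
clock: 10.65
eef_pos: [0.5939, -0.0939, 0.2454]
tool_rot: [-0.0, -0.089, 0.996, 0.0]
force: [0.1, -0.1, -2.4]
grip_width: 0.0382
grasp_force: 61.7
```

```bash
python3 - <<'E'
from h import *
s=manip.state();print(s['eef_pos'],s['grip_width'],s['grasp_force'],s['force'],s['moment'])
a=shot('wrist');b=shot('side')
x=cv2.resize(a['img'],(480,360));y=cv2.resize(b['img'][130:250,150:256],(318,360) ,interpolation=cv2.INTER_CUBIC)
cv2.imwrite('pics/c3.png',np.hstack([x,y]))
E
```

```text
[ 0.59387618 -0.09387414  0.24536528] 0.03815337286896078 61.70113205909729 [ 0.08632704 -0.1340451  -2.35870667] [-0.02130073 -0.02232465 -0.0249894 ]
```

View pics/c3.png

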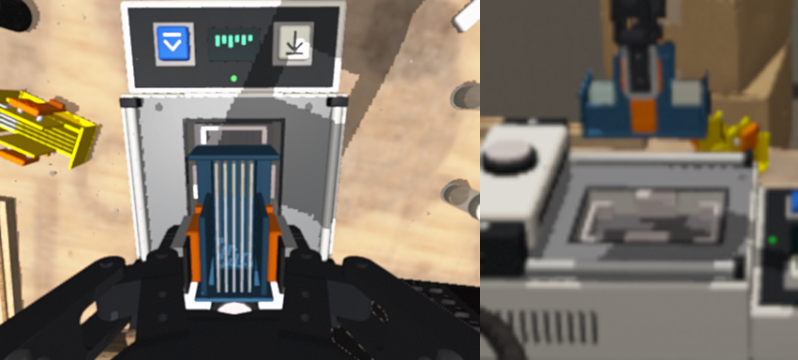

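The cassette hangs level above the empty well (side crop (645,105)). It weighs about 2.4 N and has been lifted 94 mm. The carrier is still up and the head is parked, so I'm handing in.

```bash
python3 -c "
from plant import manip
print(manip.hand_in())"
```

```text
the job is handed in; nothing more can be done
None
```

I handed the job in at about 11 s: the head is parked, the carrier is up, and the arm holds the cassette level by its squeezed catches, about 75 mm above the deck. The hand-in gave no verdict.

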